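Make up the oil-change kit and the wheel kit

TASK

Make up two job kits from the parts on the workbench. Blue tray: stand the orange oil filter in the large pocket and the yellow socket in the small pocket; red tray: stand the wheel bearing in the large end pocket, the white grease tub in the middle pocket and the black socket in the small end pocket. Everything must stand upright on the floor of its pocket and be let go; leave the green filter, the oil bottle and the wrench where they are.

Things in the scene. Friction and masses are not known exactly. Their poses are not given: they have to be found in the camera images.
- orange_filter: Oil filter cartridge: bright orange round can with a pale band, 64 mm diameter, 75 mm tall (straight sides up to 66 mm, then a bevelled top), about 0.35 kg, rigid. Its origin is the centre of its underside; its z axis points up along its axis. Stands upright on the bench, on any of six spots in a loose row between the robot and the trays.
- yellow_socket: Small wrench socket: yellow round cylinder with steel ends and a square drive recess on top, 30 mm diameter, 62 mm tall, about 0.16 kg. Its origin is the centre of its underside; its z axis points up along its axis. Stands upright on the bench, on any of six spots in a loose row between the robot and the trays.
- black_socket: Deep impact socket: black round cylinder with a square drive recess on top, 38 mm diameter, 78 mm tall, about 0.35 kg. Its origin is the centre of its underside; its z axis points up along its axis. Stands upright on the bench, on any of six spots in a loose row between the robot and the trays.
- bearing: Wheel bearing: bright steel ring with a black seal and an open bore, 62 mm outer diameter, 30 mm bore, 40 mm tall, about 0.5 kg. Its origin is the centre of its underside; its z axis points up along its axis. Stands upright on the bench, on any of six spots in a loose row between the robot and the trays.
- grease_tub: Grease tub: white round plastic tub with a red screw lid, 65 mm tall; body 56 mm diameter (straight from 5 to 31 mm up, then narrowing), lid 50 mm diameter (from 49 mm up to the top), about 0.25 kg, rigid and closed. Its origin is the centre of its underside; its z axis points up along its axis. Stands upright on the bench, on any of six spots in a loose row between the robot and the trays.
- blue_tray: Blue kit plate fixed to the bench, left or right, turned up to 17 degrees: 100 (x) by 158 (y) by 20 mm high, two square black-floored pockets: large, 84 mm, centred at y = -29 mm; small, 50 mm, at y = +46 mm (both x = 0). Floors 6 mm above the bench, rims 20 mm. Origin: centre of its underside; x away from the robot, y along its length to the robot's left.
- red_tray: Red kit plate fixed on the other side, turned up to 17 degrees: 100 (x) by 250 (y) by 20 mm high, three square black-floored pockets: large, 84 mm, centred at y = -75 mm; middle, 76 mm, at y = +13 mm; small, 58 mm, at y = +88 mm (all x = 0). Floors 6 mm above the bench, rims 20 mm. Origin: centre of its underside; x away from the robot, y along its length to the robot's left.
- green_filter: Bystander: an oil filter of the same shape and size as the orange one (64 mm diameter, 75 mm tall) but green, wrong for this job; to be left where it stands. It stands in the row with the stock, on any of the six spots. Origin: centre of its underside.
- oil_bottle: Bystander, to be left where it stands: grey bottle with a yellow cap, 60 mm diameter, 130 mm tall, loose, to the left of the trays. Origin: centre of its underside.
- wrench: Bystander, to be left where it lies: steel wrench 220 mm long, loose and flat on the bench beyond the trays, roughly along y. Origin: the middle of its underside.
Not all that is in view belongs to the job. What is shaped like the bearing but turquoise is not meant. Leave any turquoise look-alike of the yellow_socket alone.

How it is judged:
By the outcome, as a careful person would: the job done as asked, in the order asked, and still so for the second after the job is handed in, with the robot touching nothing.
It also fails if it takes over 115 s, if anything falls off the work surface, if the arm or the gripper's body presses on something with over 40 N, if the wrist force passes 120 N, or if a joint passes its speed limit or range.

ROBOT

A 6-joint arm with a two-finger parallel gripper is mounted at the origin on the work surface. World frame = base frame: x ahead of the robot, y to its left, z up, the work surface at z = 0. Lengths are in m, angles in rad, forces in N, time in s.
With the tool pointing down it reaches from about 0.3 to 0.875 m from the base axis. Payload 6.4 kg.
Tool frame: the origin (TCP) lies at the very end of the fingers, on their centre line; the grasp point (between the pads) lies 19 mm behind it; z points along the fingers, y is the line along which they close (so a half turn about z gives the same grasp; the last joint's range is limited). The gripper opens to 85 mm and grips with 20 to 120 N. Pads are 22 mm wide; open, the fingers measure 114 mm over their backs; the gripper's body (76 mm by 85 mm) begins 54 mm behind the grasp point. The pads swing forward as they close: fully open they stand 13 mm farther back than shut.
Start: joints at [-1.541, 0.181, 1.607, -0, 1.354, -0.206], TCP at [0.134, -0.559, 0.231] pointing down, gripper open.
Joint ranges: [-2.99, 2.99], [-0.89, 2.07], [0.3, 2.58], [-1.14, 4.28], [0, 2.63], [-3.12, 3.12]. Speed limits (rad/s): [2.57, 2.57, 3.01, 3.14, 3.14, 3.14].

INTERFACE

Orientations are given as [roll, pitch, yaw] about the fixed x, y, z axes, in that order (R = Rz(yaw) Ry(pitch) Rx(roll)).
In Python, from cell import read_state, read_camera, sign_off gives the robot as it stands.
- The arm moves only by the shell command python3 -m jog 'ROWS' [FORCE]. ROWS is JSON, a list of rows, each an object with "claw": the finger opening in cm, from 0 to 8.54; "dp": the shift along the tool's x, y, z in cm, a list of three; "dr": the turn, a rotation vector about the tool's x, y, z in degrees, a list of three. In form: [{"claw": claw, "dp": [dx, dy, dz], "dr": [ax, ay, az]}, ...]. A call has 1 to 5 rows; each row shifts and turns the commanded pose from where the row before left it, along the tool's axes as they then stand; what a row does not reach is not made up. A row lasts 1/12 s, in which the tool goes at most 41.7 mm and 7.16 degrees, less where a joint would pass 70% of its speed; a pose out of reach is approached as far as the arm can. A call is refused whole if a number of a shift passes 4.17 or a number of a turn 7.16, either way. A call with a gripper value outside its range is refused whole. The fingers move at their own pace and stop on an object; FORCE is the grip in N (left out, the last holds). Time passes only in rows, so rows that do not move let the fingers close. It gives the time, the measured TCP pose, the force, the opening and the grip force at its end, in the units of the state.
- read_state(): the state, without advancing time (a new reading comes with each control period).
- read_camera(name): name is "scene" or "top"; returns a dict with "image" (400x640x3 uint8, red, green, blue), "z_map" (400x640 float32, m along the optical axis (not along the pixel's ray), 0 where there is no reading), "fx", "fy", "cx", "cy" (pixels), "camera_from_world" (4x4, takes a point from world to camera coordinates). Camera axes: x right, y down, z forward; pixel columns grow to the right and rows downward; lengths in m; the calibration is good to about 2 mm. A picture is of the moment at which its call begins.
- sign_off(): hands the job in; it is judged then, once.
The state is a dict: "time_s": time; "q": joint angles; "dq": joint speeds; "tau": joint torques, N m; "position": TCP position; "ee_rot": TCP orientation; "wrist_force": force on the tool from outside, world axes, zero at the start; "moment": the same for the moment, N m; "gripper_width": finger opening in m; "grip_force": force on a finger pad.
Only numpy, scipy, OpenCV 4.12 (cv2) and the standard library are available. Lean on these libraries where they do the work, as an engineer would, in place of code of your own. Each camera call takes 0.05 s, during which the arm holds its last target. There are 200 camera calls.

## Working session

There is one attempt and no reset: what is moved stays moved. The work goes in short steps, Python scripts to look and compute and a shell command to move; the robot and the scene stay as the last step left them, time stands still between calls to the robot, and variables do not carry over. Pictures are saved under pics/ and viewed, at most 14 in all, crops included, and the job is handed in when it is done.

```bash
mkdir -p pics; python3 - <<'E'
from cell import *
import cv2,numpy as np
s=read_state();print(s['time_s'],s['position'],s['ee_rot'],s['gripper_width'])
for n in('scene','top'):
    c=read_camera(n);np.savez(f'{n}0.npz',**c)
    cv2.imwrite(f'pics/{n}0.png',c['image'][:,:,::-1]);print(n,c['fx'],c['fy'],c['cx'],c['cy'],np.round(c['camera_from_world'],3).tolist())
E
```

```text
0.0 [ 0.1343445  -0.55850736  0.230371  ] [-3.13984684e+00 -3.73047935e-04  2.35816892e-01] 0.08520682543017613
scene 508.47141187549016 508.47141187549016 320.49152830073683 196.58662586626494 [[0.868, 0.497, -0.003, -0.547], [0.26, -0.459, -0.849, -0.09], [-0.424, 0.736, -0.528, 1.678], [0.0, 0.0, 0.0, 1.0]]
top 474.21218346467447 474.21218346467447 318.57421280295176 208.00557271465078 [[-0.008, -1.0, 0.011, 0.07], [-0.991, 0.007, -0.132, 0.592], [0.132, -0.012, -0.991, 1.481], [0.0, 0.0, 0.0, 1.0]]
```

View pics/top0.png

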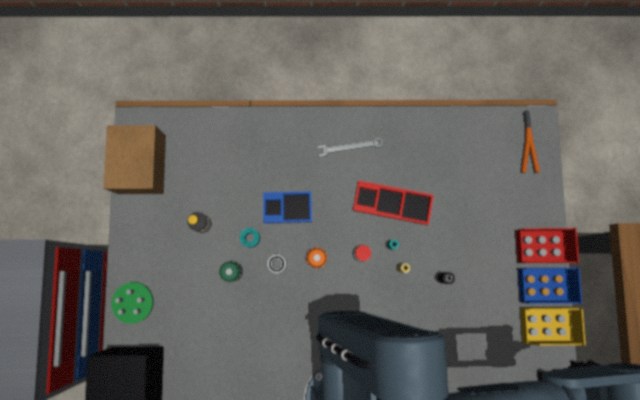

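View pics/scene0.png

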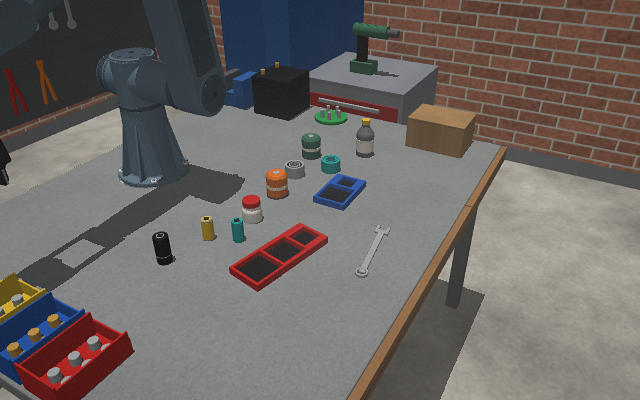

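Top view, left to right: bottle (198,222), turquoise ring (250,237), green filter (230,271), steel bearing (277,264), orange filter (316,258), red-lidded tub (363,253), turquoise socket (393,244), yellow socket (404,268), black socket (446,278). The blue tray is at (287,207) and the red tray at (392,202). There are two ambiguous pairs:
- **Bearing:** (277,264) is bright steel, so it fits. The turquoise ring at (250,237) is a decoy.
- **Yellow socket:** (404,268) is yellow. (393,244) is turquoise, so it is a decoy.

Next I'll measure from both views and confirm in a crop.

```bash
cat > meas.py <<'E'
import numpy as np,cv2
def cloud(c):
    v,u=np.mgrid[0:400,0:640];z=c['z_map'].astype(float)
    P=np.stack([(u-c['cx'])*z/c['fx'],(v-c['cy'])*z/c['fy'],z],-1)
    T=np.linalg.inv(c['camera_from_world']);W=P@T[:3,:3].T+T[:3,3];W[z==0]=np.nan;return W
def ray(c,u,v,h):
    T=np.linalg.inv(c['camera_from_world']);d=T[:3,:3]@np.array([(u-c['cx'])/c['fx'],(v-c['cy'])/c['fy'],1]);o=T[:3,3]
    return o+d*(h-o[2])/d[2]
def proj(c,p):
    q=c['camera_from_world']@np.append(p,1);return c['fx']*q[0]/q[2]+c['cx'],c['fy']*q[1]/q[2]+c['cy']
def near(W,xy,r,zmin):
    m=(np.hypot(W[...,0]-xy[0],W[...,1]-xy[1])<r)&(W[...,2]>zmin)&(W[...,2]<.2);return W[m]
def circ(P):
    (x,y),r=cv2.minEnclosingCircle(P[:,:2].astype(np.float32));return x,y,r
E
python3 - <<'E'
from meas import *
t=dict(np.load('top0.npz'));s=dict(np.load('scene0.npz'))
Wt,Ws=cloud(t),cloud(s)
seeds=dict(bottle=(198,222),tqring=(250,237),green=(230,271),bearing=(277,264),orange=(316,258),tub=(363,253),tqsock=(393,244),yellow=(404,268),black=(446,278))
for n,(u,v) in seeds.items():
    p=ray(t,u,v,.06)
    for k,W in(('top',Wt),('scene',Ws)):
        A=near(W,p,.05,.012)
        if len(A)<5: print(n,k,'few',p);continue
        zt=np.percentile(A[:,2],97);B=A[A[:,2]>zt-.006]
        print(n,k,'N',len(A),'ztop %.4f'%zt,'topcirc',np.round(circ(B),4),'mean',np.round(B.mean(0)[:2],4),'allcirc',np.round(circ(A),4))
for n,ch in(('blue',0),('red',2)):
    for k,c,W in(('top',t,Wt),('scene',s,Ws)):
        h=cv2.cvtColor(c['image'],cv2.COLOR_RGB2HSV)
        H=h[...,0].astype(int);m=(h[...,1]>130)&(h[...,2]>50)&((abs(H-112)<14) if n=='blue' else ((H<8)|(H>172)))
        m&=(W[...,0]>.55)&(W[...,0]<.85)&(abs(W[...,1])<.35)&(W[...,2]<.035)
        nn,L,st,_=cv2.connectedComponentsWithStats(m.astype(np.uint8));i=1+st[1:,4].argmax()
        P=W[(L==i)&(W[...,2]>.014)]
        zz=np.median(P[:,2]);r=cv2.minAreaRect((P[:,:2]*1000).astype(np.float32));print(n,k,len(P),'z %.4f'%zz,r)
        # pockets: dark pixels inside hull
        hull=cv2.convexHull(np.argwhere(L==i)[:,::-1].astype(np.int32));M=np.zeros((400,640),np.uint8);cv2.fillConvexPoly(M,hull,1)
        D=((M>0)&(h[...,2]<50)).astype(np.uint8);nn,L2,st,ce=cv2.connectedComponentsWithStats(D)
        for j in range(1,nn):
            if st[j,4]>25:
                Q=W[L2==j];print('   pocket',st[j,4],np.round(ce[j],1),'z %.4f'%np.nanmedian(Q[:,2]),'c',np.round(np.nanmean(Q,0)[:2],4))
a=t['image'][150:300,180:470,::-1];cv2.imwrite('pics/crop0.png',cv2.resize(a,None,fx=2.75,fy=2.75,interpolation=cv2.INTER_CUBIC))
E
```

```text
bottle top N 379 ztop 0.1324 topcirc [0.5483 0.4445 0.0144] mean [0.5482 0.4447] allcirc [0.5418 0.447  0.0368]
bottle scene N 521 ztop 0.1288 topcirc [0.5511 0.4434 0.0187] mean [0.5526 0.4382] allcirc [0.5553 0.4338 0.0331]
tqring top N 260 ztop 0.0458 topcirc [0.4997 0.2871 0.0306] mean [0.5008 0.2881] allcirc [0.5001 0.2874 0.031 ]
tqring scene N 267 ztop 0.0415 topcirc [0.5074 0.2818 0.0361] mean [0.5046 0.2824] allcirc [0.5036 0.2828 0.0394]
green top N 390 ztop 0.0804 topcirc [0.3925 0.342  0.0288] mean [0.3944 0.3432] allcirc [0.3933 0.3433 0.0326]
green scene N 406 ztop 0.0764 topcirc [0.3984 0.3367 0.0303] mean [0.3987 0.3365] allcirc [0.4005 0.3354 0.0346]
bearing top N 248 ztop 0.0454 topcirc [0.4164 0.2003 0.0303] mean [0.4162 0.2001] allcirc [0.4186 0.2002 0.0328]
bearing scene N 276 ztop 0.0412 topcirc [0.4203 0.196  0.0322] mean [0.4207 0.1955] allcirc [0.4199 0.1995 0.037 ]
orange top N 340 ztop 0.0804 topcirc [0.434  0.0748 0.0289] mean [0.4343 0.0743] allcirc [0.4335 0.0737 0.0323]
orange scene N 529 ztop 0.0761 topcirc [0.44   0.0667 0.03  ] mean [0.4396 0.0674] a
[... 1178 characters left out ...]
15 [272.9 206.8] z 0.0069 c [0.6019 0.2142]
blue scene 443 z 0.0191 ((602.4708862304688, 164.37783813476562), (104.07379913330078, 167.169189453125), 0.0716278925538063)
red top 778 z 0.0201 ((612.2974243164062, -176.98519897460938), (249.437255859375, 100.5676040649414), 78.64571380615234)
   pocket 125 [366.7 196.9] z 0.0069 c [ 0.6329 -0.0939]
   pocket 258 [389.7 200.2] z 0.0065 c [ 0.6214 -0.169 ]
   pocket 392 [416. 206.] z 0.0065 c [ 0.6015 -0.2553]
red scene 1156 z 0.0191 ((617.2626342773438, -179.8575897216797), (253.7710418701172, 104.39920043945312), 78.68215942382812)
   pocket 324 [283.1 251.4] z 0.0063 c [ 0.6136 -0.1628]
   pocket 538 [257.9 268.3] z 0.0064 c [ 0.5969 -0.2489]
```

View pics/crop0.png

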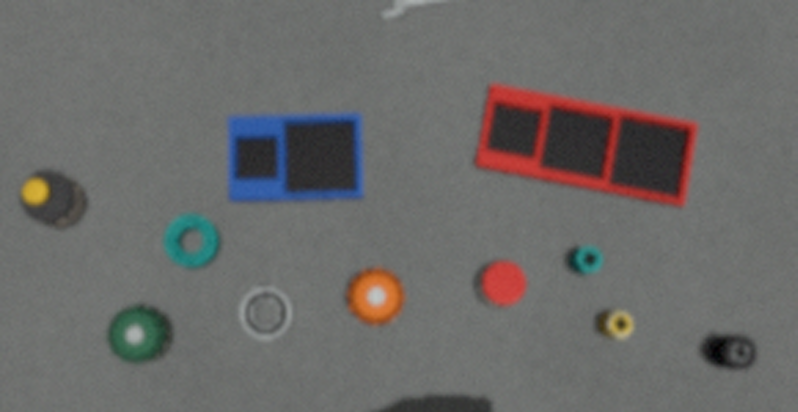

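The crop confirms it: the bright steel ring sits at about (265,313) in the crop, clear of the turquoise ring at (191,241). The yellow socket at (620,324) is clear of the turquoise one at (588,260). I'm now turning the tool to yaw 90° so the fingers close along world x.

```bash
python3 -m jog '[{"claw":8.54,"dp":[0,0,0],"dr":[0,0,-6.95]},{"claw":8.54,"dp":[0,0,0],"dr":[0,0,-6.95]},{"claw":8.54,"dp":[0,0,0],"dr":[0,0,-6.95]},{"claw":8.54,"dp":[0,0,0],"dr":[0,0,-6.95]},{"claw":8.54,"dp":[0,0,0],"dr":[0,0,-6.95]}]' 40
python3 -m jog '[{"claw":8.54,"dp":[0,0,0],"dr":[0,0,-6.95]},{"claw":8.54,"dp":[0,0,0],"dr":[0,0,-6.95]},{"claw":8.54,"dp":[0,0,0],"dr":[0,0,-6.95]},{"claw":8.54,"dp":[0,0,0],"dr":[0,0,-6.95]},{"claw":8.54,"dp":[0,0,0],"dr":[0,0,-6.95]}]'
python3 -m jog '[{"claw":8.54,"dp":[0,0,0],"dr":[0,0,-6.95]},{"claw":8.54,"dp":[0,0,0],"dr":[0,0,0]}]'
cat > st.py <<'E'
from cell import *
import numpy as np,sys
from scipy.spatial.transform import Rotation as R
s=read_state();Rm=R.from_euler('xyz',s['ee_rot']);p=np.array(s['position'])
print('t %.2f'%s['time_s'],'p',np.round(p,4),'yaw %.2f'%np.degrees(s['ee_rot'][2]),'tilt',np.round(np.degrees(np.arccos(-Rm.as_matrix()[2,2])),2),'F',np.round(s['wrist_force'],1),'w %.4f'%s['gripper_width'],'g %.1f'%s['grip_force'],'q',np.round(s['q'],2))
if len(sys.argv)>1: # target x y z [yaw deg] -> shift in tool axes, cm
    t=np.array(list(map(float,sys.argv[1:4])));print('dp cm',np.round(Rm.inv().apply(t-p)*100,2))
E
python3 st.py .437 .071 .15
```

```text
time_s: 0.52
position: [0.1343, -0.5588, 0.2307]
ee_rot: [-3.141, -0.001, 0.848]
wrist_force: [0.5, -0.1, -0.0]
gripper_width: 0.0855
grip_force: 0.0
time_s: 0.93
position: [0.1343, -0.5587, 0.2307]
ee_rot: [-3.141, -0.001, 1.455]
wrist_force: [0.4, 0.7, -0.7]
gripper_width: 0.0852
grip_force: 0.0
time_s: 1.1
position: [0.1343, -0.5588, 0.2308]
ee_rot: [-3.142, -0.001, 1.574]
wrist_force: [-0.2, -0.2, 1.1]
gripper_width: 0.0852
grip_force: 0.0
t 1.10 p [ 0.1343 -0.5588  0.2308] yaw 90.21 tilt 0.06 F [-0.2 -0.2  1.1] w 0.0852 g 0.0 q [-1.54  0.18  1.61 -0.    1.35 -1.54]
dp cm [62.86 30.49  8.14]
```

```bash
python3 -m jog '[{"claw":8.54,"dp":[3.14,1.52,0.3],"dr":[0,0,0]},{"claw":8.54,"dp":[3.14,1.52,0.3],"dr":[0,0,0]},{"claw":8.54,"dp":[3.14,1.52,0.3],"dr":[0,0,0]},{"claw":8.54,"dp":[3.14,1.52,0.3],"dr":[0,0,0]},{"claw":8.54,"dp":[3.14,1.52,0.3],"dr":[0,0,0]}]' >/dev/null
python3 -m jog '[{"claw":8.54,"dp":[3.14,1.52,0.3],"dr":[0,0,0]},{"claw":8.54,"dp":[3.14,1.52,0.3],"dr":[0,0,0]},{"claw":8.54,"dp":[3.14,1.52,0.3],"dr":[0,0,0]},{"claw":8.54,"dp":[3.14,1.52,0.3],"dr":[0,0,0]},{"claw":8.54,"dp":[3.14,1.52,0.3],"dr":[0,0,0]}]' >/dev/null
python3 -m jog '[{"claw":8.54,"dp":[3.14,1.52,0.3],"dr":[0,0,0]},{"claw":8.54,"dp":[3.14,1.52,0.3],"dr":[0,0,0]},{"claw":8.54,"dp":[3.14,1.52,0.3],"dr":[0,0,0]},{"claw":8.54,"dp":[3.14,1.52,0.3],"dr":[0,0,0]},{"claw":8.54,"dp":[3.14,1.52,0.3],"dr":[0,0,0]}]' >/dev/null
python3 -m jog '[{"claw":8.54,"dp":[3.14,1.52,0.5],"dr":[0,0,0]},{"claw":8.54,"dp":[3.14,1.52,0.5],"dr":[0,0,0]},{"claw":8.54,"dp":[3.14,1.52,0.5],"dr":[0,0,0]},{"claw":8.54,"dp":[3.14,1.52,0.5],"dr":[0,0,0]},{"claw":8.54,"dp":[0,0,0],"dr":[0,0,0]}]' >/dev/null
python3 st.py .437 .071 .125
python3 - <<'E'
from meas import *
from cell import *
for n in('scene','top'):
    c=read_camera(n);np.savez(f'{n}1.npz',**c)
    u,v=(276,180) if n=='scene' else (316,240)
    u=int(u);v=int(v);a=c['image'][max(0,v-70):v+70,u-100:u+100,::-1];cv2.imwrite(f'{n}_c.png',cv2.resize(a,None,fx=3,fy=3))
cv2.imwrite('pics/g1.png',cv2.resize(np.hstack([cv2.imread('scene_c.png'),cv2.imread('top_c.png')]),(800,280)))
E
```

```text
t 2.77 p [0.4243 0.0421 0.1654] yaw 90.01 tilt 0.13 F [-0.6  0.8  0.8] w 0.0850 g 0.0 q [-0.18 -0.09  2.03  0.    1.2  -0.18]
dp cm [2.88 1.28 4.05]
```

View pics/g1.png

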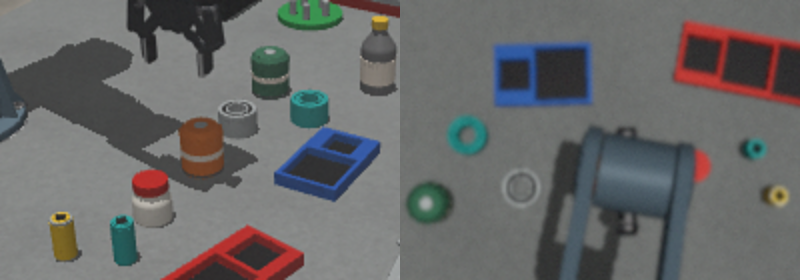

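The scene crop shows the open gripper above the orange filter with its fingers along x. I'm centring and descending.

```bash
python3 -m jog '[{"claw":8.54,"dp":[2.88,1.28,1.0],"dr":[0,0,0]},{"claw":8.54,"dp":[0,0,3],"dr":[0,0,0]},{"claw":8.54,"dp":[0,0,3],"dr":[0,0,0]},{"claw":8.54,"dp":[0,0,0],"dr":[0,0,0]}]' >/dev/null
python3 st.py .437 .071 .025
python3 -m jog '[{"claw":8.54,"dp":[0,0,2],"dr":[0,0,0]},{"claw":8.54,"dp":[0,0,2],"dr":[0,0,0]},{"claw":8.54,"dp":[0,0,2],"dr":[0,0,0]},{"claw":8.54,"dp":[0,0,1],"dr":[0,0,0]},{"claw":8.54,"dp":[0,0,0],"dr":[0,0,0]}]' >/dev/null
python3 st.py .437 .071 .025
python3 -m jog '[{"claw":5.5,"dp":[0,0,0],"dr":[0,0,0]},{"claw":5.5,"dp":[0,0,0],"dr":[0,0,0]},{"claw":5.5,"dp":[0,0,0],"dr":[0,0,0]},{"claw":5.5,"dp":[0,0,0],"dr":[0,0,0]},{"claw":5.5,"dp":[0,0,0],"dr":[0,0,0]}]' 40 
python3 st.py .437 .071 .13
```

```text
t 3.20 p [0.4321 0.0655 0.0918] yaw 89.78 tilt 0.53 F [-1.8  0.8 -0.1] w 0.0853 g 0.0 q [-0.12  0.06  2.05 -0.    1.03 -0.12]
dp cm [0.55 0.55 6.67]
t 3.62 p [0.4351 0.0652 0.0255] yaw 89.81 tilt 0.19 F [ 0.4 -0.2  0.1] w 0.0856 g 0.0 q [-0.12  0.2   2.07 -0.    0.87 -0.12]
dp cm [0.58 0.19 0.05]
time_s: 4.03
position: [0.4376, 0.0656, 0.028]
ee_rot: [3.139, 0.001, 1.57]
wrist_force: [-2.2, -2.2, 7.5]
gripper_width: 0.0632
grip_force: 44.0
t 4.03 p [0.4376 0.0656 0.028 ] yaw 89.97 tilt 0.14 F [-2.2 -2.2  7.5] w 0.0632 g 44.0 q [-0.12  0.2   2.07 -0.    0.87 -0.12]
dp cm [  0.53  -0.03 -10.2 ]
```

Grasped at 63 mm. I'm lifting and checking the held position against both cameras.

```bash
python3 -m jog '[{"claw":5.5,"dp":[0,0,-1],"dr":[0,0,0]},{"claw":5.5,"dp":[0,0,-2],"dr":[0,0,0]},{"claw":5.5,"dp":[0,0,-2],"dr":[0,0,0]},{"claw":5.5,"dp":[0,0,-1],"dr":[0,0,0]},{"claw":5.5,"dp":[0,0,0],"dr":[0,0,0]}]' >/dev/null
python3 st.py .603 .137 .11
python3 - <<'E'
from meas import *
from cell import *
c=read_camera('scene');W=cloud(c)
h=cv2.cvtColor(c['image'],cv2.COLOR_RGB2HSV)
m=(h[...,0]>4)&(h[...,0]<18)&(h[...,1]>140)&(np.hypot(W[...,0]-.44,W[...,1]-.07)<.07)
A=W[m];print(len(A),A.min(0),A.max(0))
for z0 in np.arange(.06,.14,.01):
    B=A[abs(A[:,2]-z0)<.005]
    if len(B)>15:print(z0,len(B),'y-range',np.round([B[:,1].min(),B[:,1].max()],4),'x',np.round([B[:,0].min(),B[:,0].max()],4))
v,u=np.where(m);a=c['image'][80:230,170:370,::-1];cv2.imwrite('pics/h1.png',cv2.resize(a,None,fx=3,fy=3))
E
```

```text
t 4.45 p [0.4385 0.066  0.0892] yaw 89.97 tilt 0.33 F [-0.1  0.3 -4.5] w 0.0627 g 46.2 q [-0.12  0.07  2.05  0.    1.01 -0.12]
dp cm [ 7.11 16.46 -2.  ]
372 [0.41041277 0.03733404 0.06615518] [0.47392307 0.0881398  0.13809049]
0.06999999999999999 49 y-range [0.0397 0.0865] x [0.4212 0.4739]
0.07999999999999999 63 y-range [0.0378 0.0881] x [0.4168 0.4719]
0.08999999999999998 28 y-range [0.0392 0.0743] x [0.4192 0.4724]
0.09999999999999998 16 y-range [0.0418 0.0598] x [0.423  0.4645]
0.10999999999999997 48 y-range [0.0384 0.062 ] x [0.4207 0.4661]
0.11999999999999997 46 y-range [0.0373 0.0581] x [0.4172 0.4677]
0.12999999999999995 84 y-range [0.0396 0.0775] x [0.4104 0.4656]
0.13999999999999996 38 y-range [0.04   0.0872] x [0.4174 0.4632]
```

View pics/h1.png

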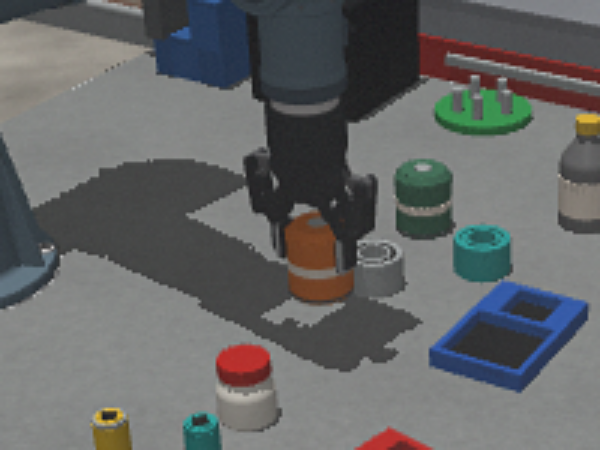

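The filter hangs straight at about (318,255) in the crop, just clear of the bench. I'm carrying it over to the blue large pocket.

```bash
python3 -m jog '[{"claw":5.5,"dp":[1.1,2.7,-0.2],"dr":[0,0,0]},{"claw":5.5,"dp":[1.1,2.7,0],"dr":[0,0,0]},{"claw":5.5,"dp":[1.1,2.7,0],"dr":[0,0,0]},{"claw":5.5,"dp":[1.1,2.7,0],"dr":[0,0,0]},{"claw":5.5,"dp":[1.1,2.7,0],"dr":[0,0,0]}]' >/dev/null
python3 -m jog '[{"claw":5.5,"dp":[1.1,2.8,0],"dr":[0,0,0]},{"claw":5.5,"dp":[0,0,0],"dr":[0,0,0]},{"claw":5.5,"dp":[0,0,0],"dr":[0,0,0]}]' >/dev/null
python3 st.py .603 .133 .038
```

```text
t 5.17 p [0.5992 0.1324 0.0861] yaw 90.00 tilt 0.16 F [-0.6 -0.3 -5.4] w 0.0629 g 46.6 q [0.02 0.43 1.61 0.   1.11 0.02]
dp cm [0.06 0.4  4.81]
```

```bash
python3 -m jog '[{"claw":5.5,"dp":[0.05,0.4,2],"dr":[0,0,0]},{"claw":5.5,"dp":[0,0,2],"dr":[0,0,0]},{"claw":5.5,"dp":[0,0,0.7],"dr":[0,0,0]},{"claw":5.5,"dp":[0,0,0],"dr":[0,0,0]},{"claw":5.5,"dp":[0,0,0],"dr":[0,0,0]}]' >/dev/null
python3 st.py .603 .133 .034
python3 -m jog '[{"claw":5.5,"dp":[0,0,0.2],"dr":[0,0,0]},{"claw":5.5,"dp":[0,0,0.2],"dr":[0,0,0]},{"claw":5.5,"dp":[0,0,0],"dr":[0,0,0]}]' >/dev/null
python3 st.py .603 .133 .034
```

```text
t 5.58 p [0.6021 0.1323 0.0406] yaw 89.95 tilt 0.14 F [ 0.3  0.3 -3.1] w 0.0630 g 46.5 q [ 0.02  0.5   1.62 -0.    1.03  0.02]
dp cm [0.07 0.09 0.66]
t 5.83 p [0.6038 0.1324 0.038 ] yaw 89.96 tilt 0.07 F [ 0.4 -0.4 -4.6] w 0.0632 g 46.6 q [ 0.02  0.5   1.61 -0.    1.02  0.02]
dp cm [ 0.06 -0.08  0.4 ]
```

```bash
python3 -m jog '[{"claw":5.5,"dp":[0,0,0.1],"dr":[0,0,0]},{"claw":5.5,"dp":[0,0,0.1],"dr":[0,0,0]},{"claw":5.5,"dp":[0,0,0.1],"dr":[0,0,0]},{"claw":5.5,"dp":[0,0,0],"dr":[0,0,0]}]' 
python3 -m jog '[{"claw":5.5,"dp":[0,0,0.1],"dr":[0,0,0]},{"claw":5.5,"dp":[0,0,0.1],"dr":[0,0,0]},{"claw":5.5,"dp":[0,0,0],"dr":[0,0,0]},{"claw":5.5,"dp":[0,0,0],"dr":[0,0,0]}]' 
```

```text
time_s: 6.17
position: [0.6033, 0.1325, 0.0342]
ee_rot: [-3.141, -0.0, 1.57]
wrist_force: [0.2, 0.7, -4.6]
gripper_width: 0.0632
grip_force: 46.7
time_s: 6.5
position: [0.6035, 0.1325, 0.0341]
ee_rot: [-3.141, 0.0, 1.57]
wrist_force: [-7.1, 0.3, 10.2]
gripper_width: 0.0626
grip_force: 47.6
```

Contact at the expected height. I'm releasing, rising and heading for the yellow socket.

```bash
python3 -m jog '[{"claw":8.54,"dp":[0,0,-0.2],"dr":[0,0,0]},{"claw":8.54,"dp":[0,0,0],"dr":[0,0,0]},{"claw":8.54,"dp":[0,0,0],"dr":[0,0,0]},{"claw":8.54,"dp":[0,0,-2],"dr":[0,0,0]},{"claw":8.54,"dp":[0,0,-3],"dr":[0,0,0]}]' 
python3 -m jog '[{"claw":8.54,"dp":[0,0,-3.5],"dr":[0,0,0]},{"claw":8.54,"dp":[0,0,-3.5],"dr":[0,0,0]},{"claw":8.54,"dp":[-2,-2,-1],"dr":[0,0,0]},{"claw":8.54,"dp":[-3,-2,0],"dr":[0,0,0]},{"claw":8.54,"dp":[-3,-2,0],"dr":[0,0,0]}]' >/dev/null
python3 -m jog '[{"claw":8.54,"dp":[-3,-2,0],"dr":[0,0,0]},{"claw":8.54,"dp":[-3,-2,0],"dr":[0,0,0]},{"claw":8.54,"dp":[-3,-2,0],"dr":[0,0,0]},{"claw":8.54,"dp":[-3,-2,0],"dr":[0,0,0]},{"claw":8.54,"dp":[-3,-2,0],"dr":[0,0,0]}]' >/dev/null
python3 -m jog '[{"claw":6.5,"dp":[-3,-1.5,0],"dr":[0,0,0]},{"claw":6.5,"dp":[-3,-1,0],"dr":[0,0,0]},{"claw":6.5,"dp":[0,0,0],"dr":[0,0,0]},{"claw":6.5,"dp":[0,0,0],"dr":[0,0,0]}]' >/dev/null
python3 st.py .4025 -.2035 .08
python3 - <<'E'
from meas import *
from cell import *
c=read_camera('top');W=cloud(c);A=near(W,(.605,.135),.045,.03);print('orange top',circ(A),np.percentile(A[:,2],90))
c=read_camera('scene');W=cloud(c);A=near(W,(.605,.135),.05,.025);print('orange scene',circ(A),np.percentile(A[:,2],95))
cv2.imwrite('pics/p1.png',cv2.resize(c['image'][110:280,170:390,::-1],None,fx=3,fy=3))
E
```

```text
time_s: 6.92
position: [0.6007, 0.1323, 0.0813]
ee_rot: [-3.135, 0.0, 1.57]
wrist_force: [0.6, -1.3, -0.3]
gripper_width: 0.0854
grip_force: 0.0
t 8.08 p [ 0.4181 -0.1589  0.1646] yaw 89.74 tilt 0.06 F [0.3 0.3 0.1] w 0.0650 g 0.0 q [-0.63 -0.04  1.98  0.    1.2  -0.63]
dp cm [-4.46 -1.54  8.46]
orange top (0.6001608967781067, 0.14054739475250244, 0.032479774206876755) 0.0838357435349458
orange scene (0.6078564524650574, 0.13676731288433075, 0.03502325341105461) 0.08180486421329987
```

View pics/p1.png

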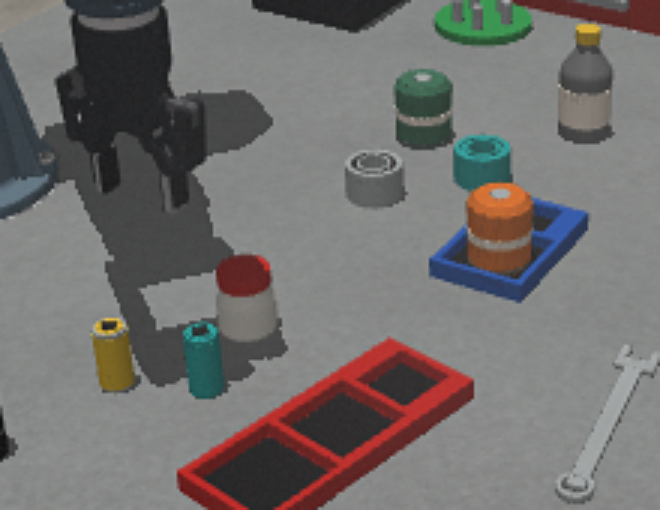

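The orange filter stands upright in the large pocket at about (500,230) in the crop. I'm going down on the yellow socket.

```bash
python3 -m jog '[{"claw":6.5,"dp":[-2.3,-0.8,0],"dr":[0,0,0]},{"claw":6.5,"dp":[-2.3,-0.8,2],"dr":[0,0,0]},{"claw":6.5,"dp":[0,0,3],"dr":[0,0,0]},{"claw":6.5,"dp":[0,0,2],"dr":[0,0,0]},{"claw":6.5,"dp":[0,0,0],"dr":[0,0,0]}]' >/dev/null
python3 -m jog '[{"claw":6.5,"dp":[0,0,0],"dr":[0,0,0]}]' >/dev/null
python3 st.py .4025 -.2035 .028
```

```text
t 8.68 p [ 0.402  -0.2017  0.0936] yaw 90.07 tilt 0.18 F [ 0.5  0.3 -0.6] w 0.0655 g 0.0 q [-0.73  0.09  2.02  0.    1.03 -0.73]
dp cm [-0.2   0.06  6.56]
```

```bash
python3 -m jog '[{"claw":6.5,"dp":[-0.2,0,1.5],"dr":[0,0,0]},{"claw":6.5,"dp":[0,0,2],"dr":[0,0,0]},{"claw":6.5,"dp":[0,0,2],"dr":[0,0,0]},{"claw":6.5,"dp":[0,0,1],"dr":[0,0,0]},{"claw":6.5,"dp":[0,0,0],"dr":[0,0,0]}]' 
python3 -m jog '[{"claw":2.0,"dp":[0,0,0],"dr":[0,0,0]},{"claw":2.0,"dp":[0,0,0],"dr":[0,0,0]},{"claw":2.0,"dp":[0,0,0],"dr":[0,0,0]},{"claw":2.0,"dp":[0,0,0],"dr":[0,0,0]},{"claw":2.0,"dp":[0,0,0],"dr":[0,0,0]}]' 35
python3 -m jog '[{"claw":2.0,"dp":[0,0,0],"dr":[0,0,0]},{"claw":2.0,"dp":[0,0,0],"dr":[0,0,0]},{"claw":2.0,"dp":[0,0,0],"dr":[0,0,0]}]'
```

```text
time_s: 9.1
position: [0.402, -0.2043, 0.0287]
ee_rot: [-3.14, -0.001, 1.571]
wrist_force: [0.2, 1.1, 0.0]
gripper_width: 0.0648
grip_force: 0.0
time_s: 9.52
position: [0.4032, -0.2062, 0.0308]
ee_rot: [3.14, 0.002, 1.57]
wrist_force: [-0.8, 0.8, 6.0]
gripper_width: 0.0291
grip_force: 34.4
time_s: 9.77
position: [0.4032, -0.2061, 0.0309]
ee_rot: [3.14, 0.002, 1.57]
wrist_force: [-0.3, 0.8, 6.7]
gripper_width: 0.029
grip_force: 34.4
```

```bash
python3 -m jog '[{"claw":2.0,"dp":[0,0,-1],"dr":[0,0,0]},{"claw":2.0,"dp":[0,0,-3],"dr":[0,0,0]},{"claw":2.0,"dp":[0,0,-3],"dr":[0,0,0]},{"claw":2.0,"dp":[0,0,-3],"dr":[0,0,0]},{"claw":2.0,"dp":[0,0,-1],"dr":[0,0,0]}]' >/dev/null
python3 -m jog '[{"claw":2.0,"dp":[2.6,1.25,0],"dr":[0,0,0]},{"claw":2.0,"dp":[2.6,1.25,0],"dr":[0,0,0]},{"claw":2.0,"dp":[2.6,1.25,0],"dr":[0,0,0]},{"claw":2.0,"dp":[2.6,1.25,0],"dr":[0,0,0]},{"claw":2.0,"dp":[2.6,1.25,0],"dr":[0,0,0]}]' 
python3 -m jog '[{"claw":2.0,"dp":[2.6,1.25,0],"dr":[0,0,0]},{"claw":2.0,"dp":[2.6,1.25,0],"dr":[0,0,0]},{"claw":2.0,"dp":[2.6,1.25,0],"dr":[0,0,0]},{"claw":2.0,"dp":[2.6,1.25,0],"dr":[0,0,0]},{"claw":2.0,"dp":[2.6,1.25,0],"dr":[0,0,0]}]' >/dev/null
python3 -m jog '[{"claw":2.0,"dp":[2.6,1.25,0],"dr":[0,0,0]},{"claw":2.0,"dp":[2.6,1.25,0],"dr":[0,0,0]},{"claw":2.0,"dp":[2.6,1.25,0],"dr":[0,0,0]},{"claw":2.0,"dp":[2.6,1.25,0],"dr":[0,0,0]},{"claw":2.0,"dp":[2.6,1.25,0],"dr":[0,0,0]}]' >/dev/null
python3 -m jog '[{"claw":2.0,"dp":[0,0,0],"dr":[0,0,0]},{"claw":2.0,"dp":[0,0,0],"dr":[0,0,0]}]' >/dev/null
python3 st.py .600 .2095 .037
```

```text
time_s: 10.6
position: [0.4649, -0.0741, 0.1395]
ee_rot: [3.141, 0.0, 1.57]
wrist_force: [0.9, 0.4, -1.7]
gripper_width: 0.0292
grip_force: 35.1
t 11.60 p [0.5896 0.1856 0.1389] yaw 90.10 tilt 0.05 F [ 0.4 -0.1 -2.1] w 0.0290 g 35.2 q [ 0.11  0.37  1.57 -0.    1.2   0.11]
dp cm [ 2.39  1.05 10.19]
```

```bash
python3 -m jog '[{"claw":2.0,"dp":[2.4,1.05,0],"dr":[0,0,0]},{"claw":2.0,"dp":[0,0,3],"dr":[0,0,0]},{"claw":2.0,"dp":[0,0,3],"dr":[0,0,0]},{"claw":2.0,"dp":[0,0,0],"dr":[0,0,0]},{"claw":2.0,"dp":[0,0,0],"dr":[0,0,0]}]' >/dev/null
python3 st.py .600 .2095 .037
python3 -m jog '[{"claw":2.0,"dp":[0,0,2],"dr":[0,0,0]},{"claw":2.0,"dp":[0,0,1.5],"dr":[0,0,0]},{"claw":2.0,"dp":[0,0,0.2],"dr":[0,0,0]},{"claw":2.0,"dp":[0,0,0],"dr":[0,0,0]},{"claw":2.0,"dp":[0,0,0],"dr":[0,0,0]}]' >/dev/null
python3 st.py .600 .2095 .037
```

```text
t 12.02 p [0.5981 0.2071 0.0774] yaw 89.90 tilt 0.34 F [ 0.4  0.7 -1. ] w 0.0291 g 35.2 q [ 0.15  0.48  1.56 -0.    1.11  0.15]
dp cm [0.24 0.21 4.04]
t 12.43 p [0.6017 0.2082 0.0444] yaw 89.93 tilt 0.14 F [ 0.8  0.5 -1.3] w 0.0289 g 35.2 q [ 0.15  0.53  1.56 -0.    1.05  0.15]
dp cm [ 0.13 -0.17  0.74]
```

```bash
python3 -m jog '[{"claw":2.0,"dp":[0.1,-0.1,0.3],"dr":[0,0,0]},{"claw":2.0,"dp":[0,0,0.2],"dr":[0,0,0]},{"claw":2.0,"dp":[0,0,0.1],"dr":[0,0,0]},{"claw":2.0,"dp":[0,0,0],"dr":[0,0,0]}]' 
python3 -m jog '[{"claw":2.0,"dp":[0,0,0.1],"dr":[0,0,0]},{"claw":2.0,"dp":[0,0,0.1],"dr":[0,0,0]},{"claw":2.0,"dp":[0,0,0],"dr":[0,0,0]},{"claw":2.0,"dp":[0,0,0],"dr":[0,0,0]}]'
```

```text
time_s: 12.77
position: [0.5998, 0.2096, 0.0369]
ee_rot: [3.141, -0.0, 1.57]
wrist_force: [-1.1, -0.3, 0.5]
gripper_width: 0.0294
grip_force: 35.6
time_s: 13.1
position: [0.5999, 0.2097, 0.0368]
ee_rot: [3.141, 0.0, 1.571]
wrist_force: [-7.1, -1.4, 15.6]
gripper_width: 0.0288
grip_force: 37.1
```

```bash
python3 -m jog '[{"claw":6,"dp":[0,0,-0.2],"dr":[0,0,0]},{"claw":6,"dp":[0,0,0],"dr":[0,0,0]},{"claw":6,"dp":[0,0,0],"dr":[0,0,0]},{"claw":6,"dp":[0,0,-2],"dr":[0,0,0]},{"claw":6,"dp":[0,0,-3],"dr":[0,0,0]}]' 
python3 -m jog '[{"claw":6,"dp":[0,0,-3.5],"dr":[0,0,0]},{"claw":8.54,"dp":[0,-2,-2],"dr":[0,0,0]},{"claw":8.54,"dp":[-0.2,-3,0],"dr":[0,0,0]},{"claw":8.54,"dp":[-0.2,-3,0],"dr":[0,0,0]},{"claw":8.54,"dp":[-0.2,-3,0],"dr":[0,0,0]}]' >/dev/null
python3 -m jog '[{"claw":8.54,"dp":[-0.2,-3,0],"dr":[0,0,0]},{"claw":8.54,"dp":[-0.2,-3,0],"dr":[0,0,0]},{"claw":8.54,"dp":[0,-1,0],"dr":[0,0,0]},{"claw":8.54,"dp":[0,0,0],"dr":[0,0,0]},{"claw":8.54,"dp":[0,0,0],"dr":[0,0,0]}]' >/dev/null
python3 st.py .4183 .198 .060
python3 - <<'E'
from meas import *
from cell import *
for n in('top','scene'):
    c=read_camera(n);W=cloud(c);A=near(W,(.600,.212),.03,.03)
    if len(A)>5:print('yellow',n,circ(A),np.percentile(A[:,2],95))
    A=near(W,(.605,.136),.04,.03);print('orange',n,circ(A),np.percentile(A[:,2],95))
cv2.imwrite('pics/p2.png',cv2.resize(c['image'][90:220,240:400,::-1],None,fx=3,fy=3))
E
```

```text
time_s: 13.52
position: [0.5964, 0.2089, 0.0827]
ee_rot: [-3.134, 0.001, 1.57]
wrist_force: [-0.3, -0.0, 0.4]
gripper_width: 0.0601
grip_force: 0.0
t 14.35 p [0.4202 0.1998 0.1417] yaw 89.98 tilt 0.1 F [ 0.8  0.3 -0.2] w 0.0853 g 0.0 q [ 0.19  0.04  1.96 -0.    1.14  0.19]
dp cm [-0.18 -0.21  8.17]
yellow top (0.6031396389007568, 0.21234333515167236, 0.021458016708493233) 0.07345658301783504
orange top (0.599816083908081, 0.14076723158359528, 0.03248588368296623) 0.0852698085076233
yellow scene (0.5985319018363953, 0.20828589797019958, 0.018877802416682243) 0.07121518612439123
orange scene (0.608247697353363, 0.13575764000415802, 0.03420298174023628) 0.08187615218465871
```

View pics/p2.png

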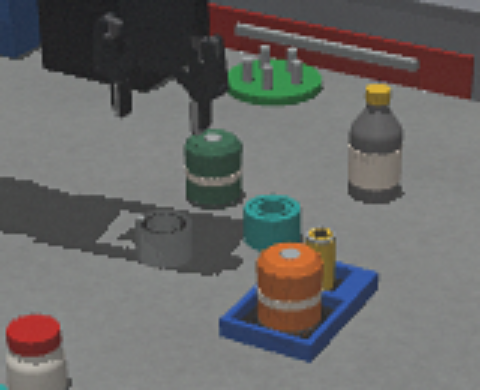

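Both parts stand in the blue tray: orange at about (290,290) and yellow at (320,258) in the crop. I'm going down on the bearing.

```bash
python3 -m jog '[{"claw":8.54,"dp":[-0.18,-0.2,3],"dr":[0,0,0]},{"claw":8.54,"dp":[0,0,3],"dr":[0,0,0]},{"claw":8.54,"dp":[0,0,2],"dr":[0,0,0]},{"claw":8.54,"dp":[0,0,2],"dr":[0,0,0]},{"claw":8.54,"dp":[0,0,0],"dr":[0,0,0]}]' >/dev/null
python3 -m jog '[{"claw":8.54,"dp":[0,0,1],"dr":[0,0,0]},{"claw":8.54,"dp":[0,0,1],"dr":[0,0,0]},{"claw":8.54,"dp":[0,0,0.5],"dr":[0,0,0]},{"claw":8.54,"dp":[0,0,0],"dr":[0,0,0]},{"claw":8.54,"dp":[0,0,0],"dr":[0,0,0]}]' >/dev/null
python3 st.py .4183 .198 .012
```

```text
t 15.28 p [0.4177 0.1979 0.0165] yaw 89.96 tilt 0.01 F [ 0.7 -0.1  0.7] w 0.0854 g 0.0 q [0.18 0.26 2.02 0.   0.86 0.19]
dp cm [0.01 0.06 0.45]
```

```bash
python3 -m jog '[{"claw":8.54,"dp":[0,0,0.5],"dr":[0,0,0]},{"claw":8.54,"dp":[0,0,0],"dr":[0,0,0]}]'
python3 -m jog '[{"claw":5.3,"dp":[0,0,0],"dr":[0,0,0]},{"claw":5.3,"dp":[0,0,0],"dr":[0,0,0]},{"claw":5.3,"dp":[0,0,0],"dr":[0,0,0]},{"claw":5.3,"dp":[0,0,0],"dr":[0,0,0]},{"claw":5.3,"dp":[0,0,0],"dr":[0,0,0]}]' 60
python3 -m jog '[{"claw":5.3,"dp":[0,0,-1],"dr":[0,0,0]},{"claw":5.3,"dp":[0,0,-2],"dr":[0,0,0]},{"claw":5.3,"dp":[0,0,-3],"dr":[0,0,0]},{"claw":5.3,"dp":[0,0,-3],"dr":[0,0,0]},{"claw":5.3,"dp":[0,0,-3],"dr":[0,0,0]}]'
python3 -m jog '[{"claw":5.3,"dp":[0,0,0],"dr":[0,0,0]},{"claw":5.3,"dp":[0,0,0],"dr":[0,0,0]}]'
python3 - <<'E'
from meas import *
from cell import *
c=read_camera('scene');p=read_state()['position'];u,v=map(int,proj(c,p));print(u,v)
cv2.imwrite('pics/h2.png',cv2.resize(c['image'][v-60:v+60,u-80:u+80,::-1],None,fx=4,fy=4))
W=cloud(c);A=near(W,p[:2],.05,.05);A=A[A[:,2]<.11];print(A[:,2].min(),A.min(0),A.max(0))
E
```

```text
time_s: 15.45
position: [0.4176, 0.1978, 0.0113]
ee_rot: [3.141, -0.0, 1.57]
wrist_force: [-0.4, 0.5, -0.8]
gripper_width: 0.0855
grip_force: 0.0
time_s: 15.87
position: [0.4181, 0.1979, 0.0123]
ee_rot: [3.14, -0.0, 1.57]
wrist_force: [-1.7, -0.5, 8.1]
gripper_width: 0.0599
grip_force: 64.7
time_s: 16.28
position: [0.4163, 0.1976, 0.1323]
ee_rot: [-3.14, 0.0, 1.57]
wrist_force: [0.6, 0.0, -3.7]
gripper_width: 0.0596
grip_force: 67.0
time_s: 16.45
position: [0.4184, 0.198, 0.1329]
ee_rot: [3.138, -0.001, 1.57]
wrist_force: [-0.1, 0.0, -4.4]
gripper_width: 0.0593
grip_force: 67.2
292 137Traceback (most recent call last):
  File "<stdin>", line 5, in <module>
    return umr_minimum(a, axis, None, out, keepdims, initial, where)
ValueError: zero-size array to reduction operation minimum which has no identity
```

View pics/h2.png

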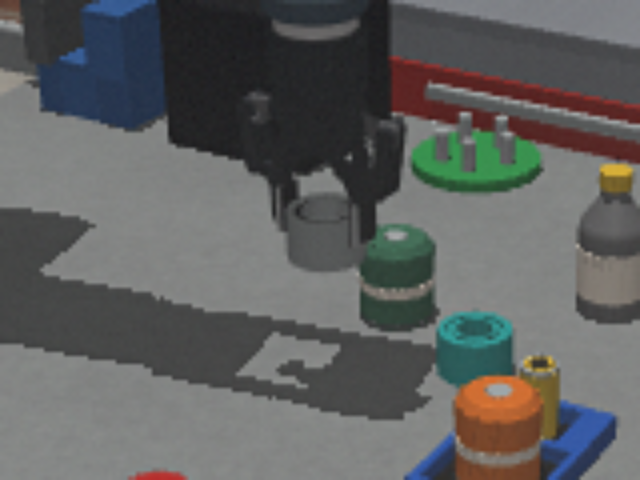

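The bearing is held level at about (325,232) in the crop, clear of everything. I'm carrying it to the red large pocket.

```bash
python3 -m jog '[{"claw":5.3,"dp":[-3,1.2,0],"dr":[0,0,0]},{"claw":5.3,"dp":[-3,1.2,0],"dr":[0,0,0]},{"claw":5.3,"dp":[-3,1.2,0],"dr":[0,0,0]},{"claw":5.3,"dp":[-3,1.2,0],"dr":[0,0,0]},{"claw":5.3,"dp":[-3,1.2,0],"dr":[0,0,0]}]' >/dev/null
python3 -m jog '[{"claw":5.3,"dp":[-3,1.2,0],"dr":[0,0,0]},{"claw":5.3,"dp":[-3,1.2,0],"dr":[0,0,0]},{"claw":5.3,"dp":[-3,1.2,0],"dr":[0,0,0]},{"claw":5.3,"dp":[-3,1.2,0],"dr":[0,0,0]},{"claw":5.3,"dp":[-3,1.2,0],"dr":[0,0,0]}]' >/dev/null
python3 -m jog '[{"claw":5.3,"dp":[-3,1.2,0],"dr":[0,0,0]},{"claw":5.3,"dp":[-3,1.2,0],"dr":[0,0,0]},{"claw":5.3,"dp":[-3,1.2,0],"dr":[0,0,0]},{"claw":5.3,"dp":[-3,1.2,0],"dr":[0,0,0]},{"claw":5.3,"dp":[-3,1.2,0],"dr":[0,0,0]}]' >/dev/null
python3 -m jog '[{"claw":5.3,"dp":[0,0,0],"dr":[0,0,0]},{"claw":5.3,"dp":[0,0,0],"dr":[0,0,0]}]' >/dev/null
python3 st.py .600 -.252 .06
```

```text
t 17.92 p [ 0.5956 -0.2532  0.1277] yaw 89.81 tilt 0.3 F [ 0.3  0.3 -4.4] w 0.0594 g 67.2 q [-0.58  0.44  1.49  0.    1.21 -0.58]
dp cm [0.1  0.47 6.77]
```

```bash
python3 -m jog '[{"claw":5.3,"dp":[0.1,0.2,3],"dr":[0,0,0]},{"claw":5.3,"dp":[0,0,3],"dr":[0,0,0]},{"claw":5.3,"dp":[0,0,2.5],"dr":[0,0,0]},{"claw":5.3,"dp":[0,0,0],"dr":[0,0,0]},{"claw":5.3,"dp":[0,0,0],"dr":[0,0,0]}]' >/dev/null
python3 st.py .600 -.252 .0185
python3 -m jog '[{"claw":5.3,"dp":[0,0,1],"dr":[0,0,0]},{"claw":5.3,"dp":[0,0,0.5],"dr":[0,0,0]},{"claw":5.3,"dp":[0,0,0],"dr":[0,0,0]},{"claw":5.3,"dp":[0,0,0],"dr":[0,0,0]}]' >/dev/null
python3 st.py .600 -.252 .0185
```

```text
t 18.33 p [ 0.5966 -0.2486  0.0431] yaw 90.01 tilt 0.44 F [-0.4 -0.1 -4.2] w 0.0593 g 67.3 q [-0.58  0.55  1.53  0.    1.07 -0.58]
dp cm [-0.35  0.36  2.46]
t 18.67 p [ 0.5994 -0.2514  0.032 ] yaw 89.96 tilt 0.04 F [ 0.3  0.4 -4.9] w 0.0595 g 67.4 q [-0.58  0.57  1.53  0.    1.05 -0.58]
dp cm [-0.06  0.06  1.35]
```

```bash
python3 -m jog '[{"claw":5.3,"dp":[0,0,0.5],"dr":[0,0,0]},{"claw":5.3,"dp":[0,0,0.5],"dr":[0,0,0]},{"claw":5.3,"dp":[0,0,0],"dr":[0,0,0]},{"claw":5.3,"dp":[0,0,0],"dr":[0,0,0]}]' 
python3 -m jog '[{"claw":5.3,"dp":[0,0,0.2],"dr":[0,0,0]},{"claw":5.3,"dp":[0,0,0.1],"dr":[0,0,0]},{"claw":5.3,"dp":[0,0,0],"dr":[0,0,0]},{"claw":5.3,"dp":[0,0,0],"dr":[0,0,0]}]'
```

```text
time_s: 19.0
position: [0.5988, -0.2511, 0.0208]
ee_rot: [-3.141, -0.001, 1.57]
wrist_force: [-0.3, 0.3, -4.8]
gripper_width: 0.06
grip_force: 67.4
time_s: 19.33
position: [0.5993, -0.2514, 0.0184]
ee_rot: [3.141, 0.0, 1.57]
wrist_force: [0.8, 0.5, -3.3]
gripper_width: 0.0594
grip_force: 67.4
```

```bash
python3 -m jog '[{"claw":5.3,"dp":[0,0,0.1],"dr":[0,0,0]},{"claw":5.3,"dp":[0,0,0.0],"dr":[0,0,0]},{"claw":5.3,"dp":[0,0,0],"dr":[0,0,0]}]' 
python3 -m jog '[{"claw":8.54,"dp":[0,0,-0.1],"dr":[0,0,0]},{"claw":8.54,"dp":[0,0,0],"dr":[0,0,0]},{"claw":8.54,"dp":[0,0,0],"dr":[0,0,0]},{"claw":8.54,"dp":[0,0,-2],"dr":[0,0,0]},{"claw":8.54,"dp":[0,0,-3],"dr":[0,0,0]}]' 
python3 -m jog '[{"claw":8.54,"dp":[0,0,-4],"dr":[0,0,0]},{"claw":8.54,"dp":[0,0,-4],"dr":[0,0,0]},{"claw":8.54,"dp":[2.5,-2,-1],"dr":[0,0,0]},{"claw":8.54,"dp":[3,-2.5,0],"dr":[0,0,0]},{"claw":8.54,"dp":[3,-2.5,0],"dr":[0,0,0]}]' >/dev/null
python3 -m jog '[{"claw":8.54,"dp":[3,-2.5,0],"dr":[0,0,0]},{"claw":8.54,"dp":[3,-2.5,0],"dr":[0,0,0]},{"claw":8.54,"dp":[3,-2.5,0],"dr":[0,0,0]},{"claw":8.54,"dp":[0,0,0],"dr":[0,0,0]},{"claw":8.54,"dp":[0,0,0],"dr":[0,0,0]}]' >/dev/null
python3 st.py .450 -.073 .11
python3 - <<'E'
from meas import *
from cell import *
for n in('top','scene'):
    c=read_camera(n);W=cloud(c);A=near(W,(.600,-.252),.05,.028);print('bearing',n,circ(A),np.percentile(A[:,2],95))
    A=near(W,(.45,-.073),.035,.012);A=A[A[:,2]<.075];print('tub',n,len(A),circ(A))
cv2.imwrite('pics/p3.png',cv2.resize(c['image'][150:310,180:380,::-1],None,fx=3,fy=3))
E
```

```text
time_s: 19.58
position: [0.5993, -0.2514, 0.0184]
ee_rot: [3.141, 0.0, 1.57]
wrist_force: [-4.6, 1.9, 4.6]
gripper_width: 0.0592
grip_force: 68.3
time_s: 20.0
position: [0.5968, -0.2499, 0.0651]
ee_rot: [-3.136, -0.004, 1.57]
wrist_force: [-0.3, 0.9, -1.2]
gripper_width: 0.0853
grip_force: 0.0
t 20.83 p [ 0.4535 -0.0749  0.1585] yaw 90.08 tilt 0.05 F [0.4 0.1 0.4] w 0.0853 g 0.0 q [-0.42  0.    1.96  0.    1.18 -0.42]
dp cm [ 0.19 -0.36  4.85]
bearing top (0.602864682674408, -0.25601309537887573, 0.042312007397413254) 0.0505811422714762
tub top 26 (0.42853811383247375, -0.06941524893045425, 0.010278459638357162)
bearing scene (0.6026861071586609, -0.2492295503616333, 0.03377114236354828) 0.04713546830569315
tub scene 445 (0.4513247013092041, -0.07519050687551498, 0.02948603220283985)
```

View pics/p3.png

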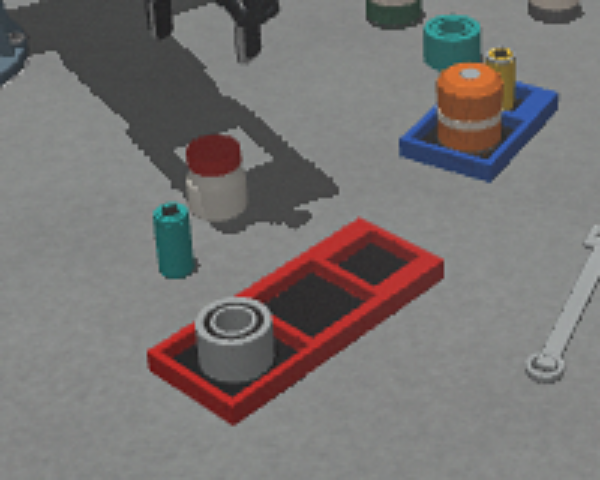

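The bearing stands level in the large pocket at about (235,340) in the crop. Next is the tub, gripped by its lid.

```bash
python3 -m jog '[{"claw":8.54,"dp":[0.2,-0.36,2],"dr":[0,0,0]},{"claw":8.54,"dp":[0,0,3],"dr":[0,0,0]},{"claw":8.54,"dp":[0,0,0],"dr":[0,0,0]},{"claw":8.54,"dp":[0,0,0],"dr":[0,0,0]}]' >/dev/null
python3 st.py .450 -.073 .037
python3 -m jog '[{"claw":8.54,"dp":[0,0,2],"dr":[0,0,0]},{"claw":8.54,"dp":[0,0,2],"dr":[0,0,0]},{"claw":8.54,"dp":[0,0,2],"dr":[0,0,0]},{"claw":8.54,"dp":[0,0,1],"dr":[0,0,0]},{"claw":8.54,"dp":[0,0,0],"dr":[0,0,0]}]' >/dev/null
python3 -m jog '[{"claw":8.54,"dp":[0,0,0],"dr":[0,0,0]}]' >/dev/null
python3 st.py .450 -.073 .037
```

```text
t 21.27 p [ 0.4502 -0.0747  0.1074] yaw 89.90 tilt 0.2 F [ 0.5  0.7 -0.7] w 0.0850 g 0.0 q [-0.43  0.08  2.   -0.    1.07 -0.42]
dp cm [ 0.16 -0.    7.04]
t 21.77 p [ 0.4515 -0.0747  0.0391] yaw 89.95 tilt 0.02 F [ 0.1  0.7 -0.4] w 0.0854 g 0.0 q [-0.42  0.21  2.03 -0.    0.91 -0.42]
dp cm [ 0.17 -0.15  0.21]
```

```bash
python3 -m jog '[{"claw":8.54,"dp":[0.15,-0.1,0.2],"dr":[0,0,0]},{"claw":8.54,"dp":[0,0,0],"dr":[0,0,0]}]' >/dev/null
python3 -m jog '[{"claw":4.2,"dp":[0,0,0],"dr":[0,0,0]},{"claw":4.2,"dp":[0,0,0],"dr":[0,0,0]},{"claw":4.2,"dp":[0,0,0],"dr":[0,0,0]},{"claw":4.2,"dp":[0,0,0],"dr":[0,0,0]},{"claw":4.2,"dp":[0,0,0],"dr":[0,0,0]}]' 45
python3 -m jog '[{"claw":4.2,"dp":[0,0,0],"dr":[0,0,0]},{"claw":4.2,"dp":[0,0,-0.5],"dr":[0,0,0]},{"claw":4.2,"dp":[0,0,-2],"dr":[0,0,0]},{"claw":4.2,"dp":[0,0,-3],"dr":[0,0,0]},{"claw":4.2,"dp":[0,0,-1],"dr":[0,0,0]}]'
python3 -m jog '[{"claw":4.2,"dp":[0,0,0],"dr":[0,0,0]},{"claw":4.2,"dp":[0,0,0],"dr":[0,0,0]}]'
python3 st.py .6174 -.1665 .105
python3 - <<'E'
from meas import *
from cell import *
c=read_camera('scene');p=read_state()['position'];u,v=map(int,proj(c,p));print(u,v)
cv2.imwrite('pics/h3.png',cv2.resize(c['image'][v-60:v+60,u-80:u+80,::-1],None,fx=4,fy=4))
E
```

```text
time_s: 22.35
position: [0.4501, -0.0729, 0.037]
ee_rot: [3.141, 0.0, 1.57]
wrist_force: [-1.7, 0.3, 5.5]
gripper_width: 0.0487
grip_force: 45.6
time_s: 22.77
position: [0.4512, -0.0733, 0.1043]
ee_rot: [3.138, 0.002, 1.57]
wrist_force: [1.8, -0.5, -0.6]
gripper_width: 0.0485
grip_force: 47.5
time_s: 22.93
position: [0.4499, -0.0728, 0.1013]
ee_rot: [3.14, 0.001, 1.57]
wrist_force: [-0.5, -0.3, -2.6]
gripper_width: 0.0484
grip_force: 47.5
t 22.93 p [ 0.4499 -0.0728  0.1013] yaw 89.96 tilt 0.08 F [-0.5 -0.3 -2.6] w 0.0484 g 47.5 q [-0.42  0.08  2.01 -0.    1.05 -0.42]
dp cm [-9.36 16.76 -0.34]
249 187
```

View pics/h3.png

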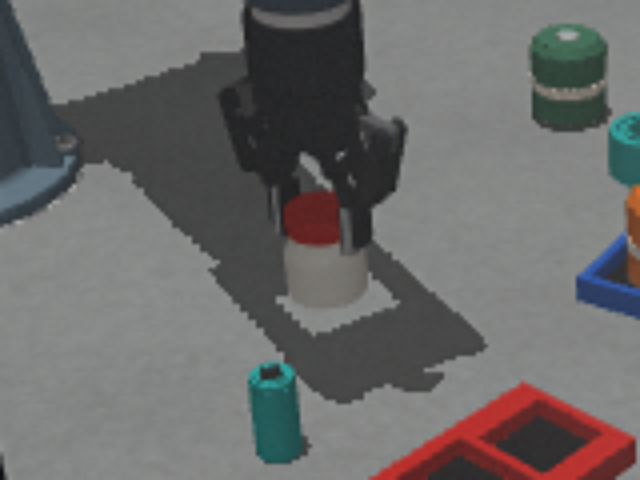

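The tub hangs upright by the lid at about (325,250) in the crop. I'm moving it to the red middle pocket.

```bash
python3 -m jog '[{"claw":4.2,"dp":[-1,2.4,-0.3],"dr":[0,0,0]},{"claw":4.2,"dp":[-1.4,2.4,-0.1],"dr":[0,0,0]},{"claw":4.2,"dp":[-1.4,2.4,0],"dr":[0,0,0]},{"claw":4.2,"dp":[-1.4,2.4,0],"dr":[0,0,0]},{"claw":4.2,"dp":[-1.4,2.4,0],"dr":[0,0,0]}]' >/dev/null
python3 -m jog '[{"claw":4.2,"dp":[-1.4,2.4,0],"dr":[0,0,0]},{"claw":4.2,"dp":[-1.4,2.4,0],"dr":[0,0,0]},{"claw":4.2,"dp":[0,0,0],"dr":[0,0,0]},{"claw":4.2,"dp":[0,0,0],"dr":[0,0,0]},{"claw":4.2,"dp":[0,0,0],"dr":[0,0,0]}]' >/dev/null
python3 st.py .6174 -.1660 .05
```

```text
t 23.82 p [ 0.6159 -0.166   0.1027] yaw 89.95 tilt 0.26 F [-0.5 -0.2 -2. ] w 0.0487 g 47.7 q [-0.45  0.45  1.53  0.    1.16 -0.45]
dp cm [-0.01  0.17  5.27]
```

```bash
python3 -m jog '[{"claw":4.2,"dp":[0,0.1,2],"dr":[0,0,0]},{"claw":4.2,"dp":[0,0,2],"dr":[0,0,0]},{"claw":4.2,"dp":[0,0,1.2],"dr":[0,0,0]},{"claw":4.2,"dp":[0,0,0],"dr":[0,0,0]},{"claw":4.2,"dp":[0,0,0],"dr":[0,0,0]}]'
python3 -m jog '[{"claw":4.2,"dp":[0,0,0.3],"dr":[0,0,0]},{"claw":4.2,"dp":[0,0,0.2],"dr":[0,0,0]},{"claw":4.2,"dp":[0,0,0],"dr":[0,0,0]},{"claw":4.2,"dp":[0,0,0],"dr":[0,0,0]}]'
```

```text
time_s: 24.23
position: [0.6173, -0.166, 0.0523]
ee_rot: [-3.139, -0.001, 1.57]
wrist_force: [0.0, -0.1, -3.0]
gripper_width: 0.0485
grip_force: 47.8
time_s: 24.57
position: [0.6189, -0.167, 0.049]
ee_rot: [3.141, 0.0, 1.57]
wrist_force: [-0.2, -0.4, -2.1]
gripper_width: 0.0486
grip_force: 47.8
```

```bash
python3 -m jog '[{"claw":4.2,"dp":[0,-0.1,0.3],"dr":[0,0,0]},{"claw":4.2,"dp":[0,0,0.2],"dr":[0,0,0]},{"claw":4.2,"dp":[0,0,0],"dr":[0,0,0]},{"claw":4.2,"dp":[0,0,0],"dr":[0,0,0]}]'
python3 -m jog '[{"claw":4.2,"dp":[0,0,0.1],"dr":[0,0,0]},{"claw":4.2,"dp":[0,0,0.1],"dr":[0,0,0]},{"claw":4.2,"dp":[0,0,0],"dr":[0,0,0]}]'
```

```text
time_s: 24.9
position: [0.6175, -0.1668, 0.0432]
ee_rot: [-3.141, -0.0, 1.57]
wrist_force: [0.5, -0.2, -2.4]
gripper_width: 0.0486
grip_force: 47.8
time_s: 25.15
position: [0.6178, -0.1669, 0.043]
ee_rot: [-3.141, 0.0, 1.57]
wrist_force: [-4.5, 2.5, 10.2]
gripper_width: 0.0487
grip_force: 48.8
```

```bash
python3 -m jog '[{"claw":8.0,"dp":[0,0,-0.2],"dr":[0,0,0]},{"claw":8.0,"dp":[0,0,0],"dr":[0,0,0]},{"claw":8.0,"dp":[0,0,0],"dr":[0,0,0]},{"claw":8.0,"dp":[0,0,-2],"dr":[0,0,0]},{"claw":8.0,"dp":[0,0,-3],"dr":[0,0,0]}]'
python3 -m jog '[{"claw":8,"dp":[0,0,-3.5],"dr":[0,0,0]},{"claw":8,"dp":[0,0,-3.5],"dr":[0,0,0]},{"claw":7,"dp":[-1.7,-2.5,0],"dr":[0,0,0]},{"claw":7,"dp":[-1.7,-2.5,0],"dr":[0,0,0]},{"claw":7,"dp":[-1.7,-2.5,0],"dr":[0,0,0]}]' >/dev/null
python3 -m jog '[{"claw":7,"dp":[-1.7,-2.5,0],"dr":[0,0,0]},{"claw":7,"dp":[-1.7,-2.5,0],"dr":[0,0,0]},{"claw":7,"dp":[-1.7,-2.5,0],"dr":[0,0,0]},{"claw":7,"dp":[-1.7,-2.5,0],"dr":[0,0,0]},{"claw":7,"dp":[-1.7,-2.5,0],"dr":[0,0,0]}]' >/dev/null
python3 -m jog '[{"claw":7,"dp":[-1.6,-2.5,0],"dr":[0,0,0]},{"claw":7,"dp":[-1.4,-2.5,0],"dr":[0,0,0]},{"claw":7,"dp":[0,0,0],"dr":[0,0,0]},{"claw":7,"dp":[0,0,0],"dr":[0,0,0]}]' >/dev/null
python3 st.py .369 -.3325 .11
python3 - <<'E'
from meas import *
from cell import *
for n in('top','scene'):
    c=read_camera(n);W=cloud(c)
    A=near(W,(.618,-.167),.04,.028);print('tub',n,circ(A),np.percentile(A[:,2],95))
    A=near(W,(.6,-.252),.04,.028);print('bearing',n,circ(A),np.percentile(A[:,2],95))
    A=near(W,(.369,-.3325),.03,.035);A=A[A[:,2]<.09];print('black',n,len(A),circ(A) if len(A) else 0)
cv2.imwrite('pics/p4.png',cv2.resize(c['image'][160:310,120:340,::-1],None,fx=3,fy=3))
E
```

```text
time_s: 25.57
position: [0.6149, -0.1657, 0.0899]
ee_rot: [-3.135, -0.003, 1.57]
wrist_force: [0.4, 0.2, 0.0]
gripper_width: 0.0798
grip_force: 0.0
t 26.73 p [ 0.3666 -0.3335  0.1634] yaw 89.78 tilt 0.02 F [-0.  -0.1  1.1] w 0.0700 g 0.0 q [-0.98  0.08  1.87  0.    1.2  -0.97]
dp cm [0.11 0.24 5.34]
tub top (0.6141517162322998, -0.1650269776582718, 0.027682071551680565) 0.07516213709761076
bearing top (0.5949886441230774, -0.24854163825511932, 0.03162233158946037) 0.05100232530231985
black top 158 (0.36738330125808716, -0.330557644367218, 0.01903446763753891)
tub scene (0.6197968125343323, -0.16968467831611633, 0.028286952525377274) 0.07218986634170993
bearing scene (0.6008409261703491, -0.2504121661186218, 0.03357650339603424) 0.0469824911176305
black scene 328 (0.371671587228775, -0.33573228120803833, 0.02155696041882038)
```

View pics/p4.png

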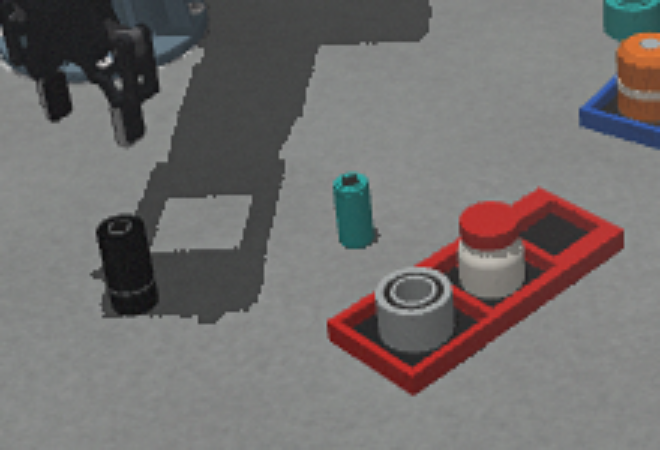

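The tub at about (492,250) and the bearing at (415,310) both stand in their pockets, and the black socket is below the gripper at (130,265). I'm descending on it.

```bash
python3 -m jog '[{"claw":7,"dp":[0.1,0.25,2],"dr":[0,0,0]},{"claw":7,"dp":[0,0,3],"dr":[0,0,0]},{"claw":7,"dp":[0,0,0],"dr":[0,0,0]},{"claw":7,"dp":[0,0,0],"dr":[0,0,0]}]' >/dev/null
python3 st.py .3695 -.333 .035
python3 -m jog '[{"claw":7,"dp":[0,0,2],"dr":[0,0,0]},{"claw":7,"dp":[0,0,2],"dr":[0,0,0]},{"claw":7,"dp":[0,0,2],"dr":[0,0,0]},{"claw":7,"dp":[0,0,1.5],"dr":[0,0,0]},{"claw":7,"dp":[0,0,0],"dr":[0,0,0]}]' >/dev/null
python3 -m jog '[{"claw":7,"dp":[0,0,0],"dr":[0,0,0]}]' >/dev/null
python3 st.py .3695 -.333 .035
python3 -m jog '[{"claw":2.8,"dp":[0,0,0],"dr":[0,0,0]},{"claw":2.8,"dp":[0,0,0],"dr":[0,0,0]},{"claw":2.8,"dp":[0,0,0],"dr":[0,0,0]},{"claw":2.8,"dp":[0,0,0],"dr":[0,0,0]},{"claw":2.8,"dp":[0,0,0],"dr":[0,0,0]}]' 50
python3 -m jog '[{"claw":2.8,"dp":[0,0,0],"dr":[0,0,0]},{"claw":2.8,"dp":[0,0,0],"dr":[0,0,0]}]'
```

```text
t 27.17 p [ 0.3699 -0.3298  0.112 ] yaw 90.05 tilt 0.25 F [0.1 0.1 0.9] w 0.0705 g 0.0 q [-0.97  0.15  1.9   0.    1.09 -0.97]
dp cm [-0.35 -0.02  7.7 ]
t 27.67 p [ 0.3706 -0.3318  0.0391] yaw 90.00 tilt 0.0 F [-0.   0.   0.6] w 0.0699 g 0.0 q [-0.97  0.28  1.93  0.    0.93 -0.97]
dp cm [-0.12 -0.11  0.41]
time_s: 28.08
position: [0.3708, -0.3327, 0.04]
ee_rot: [3.14, 0.002, 1.57]
wrist_force: [-0.3, 1.0, 5.7]
gripper_width: 0.0371
grip_force: 49.4
time_s: 28.25
position: [0.3708, -0.3327, 0.04]
ee_rot: [3.14, 0.002, 1.57]
wrist_force: [-0.8, 0.9, 5.3]
gripper_width: 0.0368
grip_force: 49.4
```

```bash
python3 -m jog '[{"claw":2.8,"dp":[0,0,-1],"dr":[0,0,0]},{"claw":2.8,"dp":[0,0,-3],"dr":[0,0,0]},{"claw":2.8,"dp":[0,0,-3],"dr":[0,0,0]},{"claw":2.8,"dp":[0,0,-3],"dr":[0,0,0]},{"claw":2.8,"dp":[0,0,-1],"dr":[0,0,0]}]' >/dev/null
python3 -m jog '[{"claw":2.8,"dp":[2.2,2.35,0],"dr":[0,0,0]},{"claw":2.8,"dp":[2.2,2.35,0],"dr":[0,0,0]},{"claw":2.8,"dp":[2.2,2.35,0],"dr":[0,0,0]},{"claw":2.8,"dp":[2.2,2.35,0],"dr":[0,0,0]},{"claw":2.8,"dp":[2.2,2.35,0],"dr":[0,0,0]}]' 
python3 -m jog '[{"claw":2.8,"dp":[2.2,2.35,0],"dr":[0,0,0]},{"claw":2.8,"dp":[2.2,2.35,0],"dr":[0,0,0]},{"claw":2.8,"dp":[2.2,2.35,0],"dr":[0,0,0]},{"claw":2.8,"dp":[2.2,2.35,0],"dr":[0,0,0]},{"claw":2.8,"dp":[2.2,2.35,0],"dr":[0,0,0]}]' >/dev/null
python3 -m jog '[{"claw":2.8,"dp":[2.0,2.3,0],"dr":[0,0,0]},{"claw":2.8,"dp":[0,0,0],"dr":[0,0,0]},{"claw":2.8,"dp":[0,0,0],"dr":[0,0,0]}]' >/dev/null
python3 st.py .632 -.0925 .06
```

```text
time_s: 29.08
position: [0.488, -0.2203, 0.148]
ee_rot: [-3.141, -0.0, 1.57]
wrist_force: [0.8, -0.8, -1.9]
gripper_width: 0.0369
grip_force: 50.9
t 29.75 p [ 0.6283 -0.0903  0.1474] yaw 90.12 tilt 0.08 F [ 1.  -0.4 -2.8] w 0.0373 g 51.4 q [-0.33  0.39  1.52 -0.    1.23 -0.33]
dp cm [-0.22  0.38  8.74]
```

```bash
python3 -m jog '[{"claw":2.8,"dp":[-0.15,0.3,2.5],"dr":[0,0,0]},{"claw":2.8,"dp":[0,0,3],"dr":[0,0,0]},{"claw":2.8,"dp":[0,0,1.7],"dr":[0,0,0]},{"claw":2.8,"dp":[0,0,0],"dr":[0,0,0]},{"claw":2.8,"dp":[0,0,0],"dr":[0,0,0]}]' >/dev/null
python3 st.py .632 -.0925 .046
python3 -m jog '[{"claw":2.8,"dp":[0,0,0.8],"dr":[0,0,0]},{"claw":2.8,"dp":[0,0,0.4],"dr":[0,0,0]},{"claw":2.8,"dp":[0,0,0],"dr":[0,0,0]},{"claw":2.8,"dp":[0,0,0],"dr":[0,0,0]}]' >/dev/null
python3 st.py .632 -.0925 .046
```

```text
t 30.17 p [ 0.6294 -0.0938  0.0751] yaw 89.90 tilt 0.21 F [ 0.9 -0.  -1.2] w 0.0371 g 51.4 q [-0.33  0.49  1.55 -0.    1.11 -0.33]
dp cm [0.13 0.27 2.91]
t 30.50 p [ 0.6314 -0.0935  0.0649] yaw 89.96 tilt 0.04 F [-0.8  1.3 -2.7] w 0.0368 g 51.4 q [-0.33  0.5   1.55 -0.    1.09 -0.33]
dp cm [0.1  0.06 1.89]
```

```bash
python3 -m jog '[{"claw":2.8,"dp":[0.1,0,0.8],"dr":[0,0,0]},{"claw":2.8,"dp":[0,0,0.7],"dr":[0,0,0]},{"claw":2.8,"dp":[0,0,0],"dr":[0,0,0]},{"claw":2.8,"dp":[0,0,0],"dr":[0,0,0]}]'
python3 -m jog '[{"claw":2.8,"dp":[0,0,0.2],"dr":[0,0,0]},{"claw":2.8,"dp":[0,0,0.1],"dr":[0,0,0]},{"claw":2.8,"dp":[0,0,0],"dr":[0,0,0]},{"claw":2.8,"dp":[0,0,0],"dr":[0,0,0]}]'
```

```text
time_s: 30.83
position: [0.6304, -0.092, 0.0483]
ee_rot: [-3.14, -0.001, 1.57]
wrist_force: [0.0, 0.4, -1.9]
gripper_width: 0.0369
grip_force: 51.4
time_s: 31.17
position: [0.6313, -0.0924, 0.0464]
ee_rot: [3.141, 0.0, 1.57]
wrist_force: [0.8, 0.1, -2.8]
gripper_width: 0.0369
grip_force: 51.6
```

```bash
python3 -m jog '[{"claw":2.8,"dp":[0,0,0.1],"dr":[0,0,0]},{"claw":2.8,"dp":[0,0,0.1],"dr":[0,0,0]},{"claw":2.8,"dp":[0,0,0],"dr":[0,0,0]}]'
python3 -m jog '[{"claw":6.5,"dp":[0,0,-0.1],"dr":[0,0,0]},{"claw":6.5,"dp":[0,0,0],"dr":[0,0,0]},{"claw":6.5,"dp":[0,0,0],"dr":[0,0,0]},{"claw":6.5,"dp":[0,0,-2],"dr":[0,0,0]},{"claw":6.5,"dp":[0,0,-3],"dr":[0,0,0]}]'
python3 -m jog '[{"claw":6.5,"dp":[0,0,-3.5],"dr":[0,0,0]},{"claw":6.5,"dp":[0,0,-3.5],"dr":[0,0,0]},{"claw":6.5,"dp":[0,-3,0],"dr":[0,0,0]},{"claw":6.5,"dp":[0,-3,0],"dr":[0,0,0]},{"claw":6.5,"dp":[0,-3,0],"dr":[0,0,0]}]' >/dev/null
python3 -m jog '[{"claw":6.5,"dp":[0,-3,0],"dr":[0,0,0]},{"claw":6.5,"dp":[0,-3,0],"dr":[0,0,0]},{"claw":6.5,"dp":[0,-3,0],"dr":[0,0,0]},{"claw":6.5,"dp":[0,0,0],"dr":[0,0,0]},{"claw":6.5,"dp":[0,0,0],"dr":[0,0,0]}]' 
python3 - <<'E'
from meas import *
from cell import *
im=[]
for n in('top','scene'):
    c=read_camera(n);W=cloud(c)
    for k,xy,r in(('black',(.631,-.092),.032),('tub',(.618,-.167),.035),('bearing',(.6,-.252),.04),('yellow',(.6,.21),.03),('orange',(.604,.137),.04)):
        A=near(W,xy,r,.028);print(k,n,len(A),np.round(circ(A),4) if len(A) else 0,np.round(np.percentile(A[:,2],95),4) if len(A) else 0)
    a=c['image'][165:300,170:470,::-1] if n=='top' else c['image'][115:300,150:400,::-1]
    im.append(cv2.resize(a,(790,int(a.shape[0]*790/a.shape[1]))))
cv2.imwrite('pics/f1.png',cv2.resize(np.vstack(im),(500,int(500*(im[0].shape[0]+im[1].shape[0])/790))))
E
```

```text
time_s: 31.42
position: [0.6315, -0.0924, 0.0461]
ee_rot: [3.141, 0.0, 1.57]
wrist_force: [-4.9, 1.2, 8.7]
gripper_width: 0.0372
grip_force: 52.5
time_s: 31.83
position: [0.6284, -0.0915, 0.092]
ee_rot: [-3.135, -0.002, 1.57]
wrist_force: [-0.4, -0.6, -0.1]
gripper_width: 0.0651
grip_force: 0.0
time_s: 32.67
position: [0.4504, -0.0922, 0.1655]
ee_rot: [3.141, 0.0, 1.569]
wrist_force: [-0.1, -1.0, 0.7]
gripper_width: 0.065
grip_force: 0.0
black top 148 [ 0.634  -0.0946  0.026 ] 0.0892
tub top 262 [ 0.6137 -0.1646  0.0275] 0.0762
bearing top 256 [ 0.5957 -0.2481  0.0316] 0.0505
yellow top 92 [0.5958 0.2131 0.0156] 0.073
orange top 351 [0.6001 0.1406 0.0325] 0.0853
black scene 360 [ 0.6327 -0.0947  0.0212] 0.0851
tub scene 492 [ 0.6193 -0.169   0.0292] 0.0723
bearing scene 449 [ 0.6015 -0.2515  0.0341] 0.0472
yellow scene 102 [0.6001 0.2086 0.0177] 0.0697
orange scene 476 [0.6068 0.1357 0.035 ] 0.0819
```

View pics/f1.png

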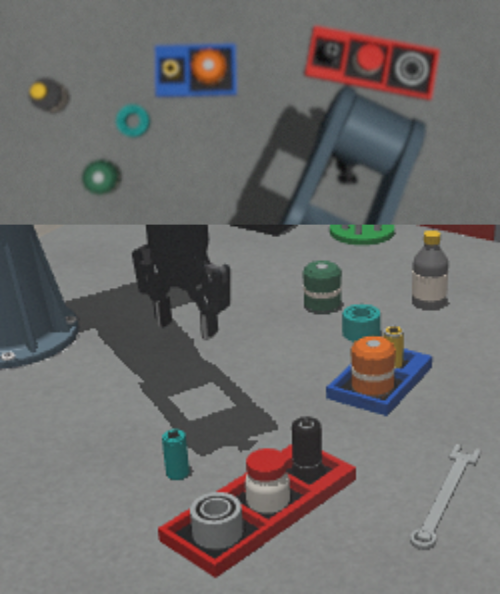

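Both views show all five parts upright on their pocket floors. In the picture, the blue tray has orange at (373,365) and yellow at (395,345). The red tray has the bearing at (217,520), the tub at (267,480) and the black socket at (306,447). The bystanders are untouched and the gripper is clear, so I'm handing in.

```bash
python3 -c "
from cell import *
print(sign_off())"
```

```text
the job is handed in; nothing more can be done
None
```

Both kits are made up and the job is handed in after about 33 s of the 115 s allowed: all five parts stand upright in their pockets and are let go, and the bystanders and turquoise look-alikes were not touched.

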